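# Load a mounted print into the board cutter

## Robot

A 7-joint arm with a two-finger parallel gripper is mounted at the origin on the work surface. World frame = base frame: x ahead of the robot, y to its left, z up, the work surface at z = 0. Lengths are in m, angles in rad, forces in N, time in s.
With the tool pointing down it reaches from about 0.4 to 0.85 m from the base axis. Payload 6.9 kg.
Tool frame: the origin (TCP) lies midway between the tips of the shut fingers; the grasp point (between the pads) lies behind it (ctrl.pinch_z is the z of the grasp point in the tool frame, in m); z points along the fingers, y is the direction in which the jaws open and shut (so a half turn about z gives the same grasp; the last joint's range is limited). The gripper opens to 85 mm and grips with 20 to 120 N. Pads are 22 mm wide; open, the fingers measure 114 mm over their backs; the gripper's body (76 mm by 85 mm) begins 54 mm behind the grasp point. The pads swing forward as they close: fully open they stand 13 mm farther back than shut.
Start: joints at [-1.218, 0.507, -0.238, 1.5, 0.126, 1.149, -0.155], TCP at [0.153, 0.606, 0.231] pointing down, gripper open.
Joint ranges: [-3.08, 3.08], [-0.24, 2.05], [-1.43, 1.35], [0, 2.5], [-1.52, 4.66], [0.17, 1.96], [-2.89, 2.89]. Speed limits (rad/s): [2.39, 2.39, 3.14, 3.14, 3.14, 3.14, 3.14].

## Interface

Orientations are given as a unit quaternion [w, x, y, z].
In Python, from station import ctrl, get_state, vision, ticket, models gives the robot as it stands. Calls block until the motion is done:
- ctrl.movep(position, orientation): joint-space move of the TCP to a pose.
- ctrl.movel(position, frame=None, max_speed=0.15): straight line of the TCP; frame=None keeps the orientation; max_speed is the mean speed in m/s.
- ctrl.set_joints(angles): joint-space move.
- ctrl.ungrasp() and ctrl.close_gripper(force=None): open the fingers fully, or close them until they stop; force is the grip in N (None keeps the last).
- ctrl.pause(seconds).
- ctrl.ik(position, orientation): joint angles nearest the present ones, or None.
- get_state(): the state.
- vision.grab_frame(name): name is "scene" or "top" or "wrist"; returns (picture, depth): 400x640x3 uint8, blue, green, red; 400x640 float32, m along the optical axis (not along the pixel's ray), 0 where there is no reading.
- vision.camera_info(name): a dict with "mtx" (3x3 intrinsics, pixels), "R" (3x3) and "t" (3): a world point X has camera coordinates R X + t; the wrist camera has in their place "hand_eye" (4x4, takes a point from camera to tool coordinates, whose origin is the TCP and whose axes are the flange's). Camera axes: x right, y down, z forward; pixel columns grow to the right and rows downward; lengths in m; the calibration is good to about 2 mm. A picture is of the moment at which its call begins: read the wrist's pose just before it. camera_info takes no time and is no camera call.
A pose or a line that the arm cannot do raises ctrl.Unreachable and nothing moves.
- ticket.close_job(): hands the job in, once; it reports no verdict.
Trained networks look in the newest picture that a camera, given by its name, has taken for a name from the list of things; names that differ only in an ending like _2 or _b are one class to them, and where a whole thing is asked for, a point or a joint stands for the part that bears it (a point fixed in the world has none). Each returns a list of dicts, best first, with "p" (0 to 1); they miss things now and then, are a little off and sometimes report something else, mostly with a low value. They report only what shows in the picture. A call takes as long as a camera call.
- models.recognise(camera, target): "point" ([column, row] in pixels, amid what is visible of it).
- models.masks_of(camera, target): "mask" (400x640 bool, what is visible of it) and "point" ([column, row] in pixels, amid what is visible of it).
The state is a dict: "time": time; "qpos": joint angles; "qd": joint speeds; "tau": joint torques, N m; "tcp_pos": TCP position; "eef_rot": TCP orientation; "contact_force": force on the tool from outside, world axes, zero at the start; "wrist_torque": the same for the moment, N m; "width": finger opening in m.
Only numpy, scipy, OpenCV 4.12 (cv2) and the standard library are available. Lean on these libraries where they do the work, as an engineer would, in place of code of your own. Each camera call takes 0.05 s, during which the arm holds its last target. There are 200 camera calls.

## Task

Pull the board cutter's sprung stop out to its end by the red knob, away from the overhead rail, while the mounted print still lies in front of the rail. Then slide the print flat along the bed, under the rail, until it lies square along the fence with its leading edge against the pulled-out stop. Leave the tape roll, brush pot and craft knife alone.

Things in the scene. Friction and masses are not known exactly. Their poses are not given: they have to be found in the camera images.
- cutter: Fixed board cutter on the table: a flat bed 340 (x) x 580 (y) x 20 mm with a green gridded top. Origin: centre of the bed's underside; the bed's top is at z = +20 mm. Its y axis is the feed direction. In its frame the fence's face is at x = +75 mm, the rail's middle at y = +40 mm, and the stop and the seated print are centred on x = +27.5 mm.
- fence (a point): Point on the aluminium fence's guiding face (looking to the cutter's -x) at bed height, 100 mm on the -y side of the bed's middle; axes as the cutter's. The fence runs along y over nearly the whole bed, 18 mm high above the bed and 20 mm wide.
- rail (a point): Middle of the underside of the aluminium rail that crosses the bed along x; axes as the cutter's. Rail 36 mm wide in y; underside 22 mm, top 34 mm above the bed. Open way below it 120 mm wide in x: black post at -72.5 mm, fence at +47.5 mm from this point. Parked on the rail at x = +87.5 mm: a black cutter head 34 x 48 mm, top 62 mm above the bed.
- stop_slide (a joint): How far the stop slide is pulled out along the cutter's +y, in m: 0 = home, 0.060 = fully out at its end. A weak spring draws it home but a friction brake holds it where it is left; it takes about 5 N to move. The stop's face is 40 mm beyond the rail's middle at 0, 100 mm at 0.060.
- stop_face (a point): Middle of the stop's face (looking to the cutter's -y, towards the rail), 8 mm above the bed; axes as the cutter's. The stop is a steel plate 80 (x) x 10 (y) x 15 mm high, with a flat blade 36 mm wide and 6 mm high behind it (+y), and moves with the slide.
- stop_knob (a point): Top of the red upright knob of the stop slide: a round pin 16 to 17 mm in diameter, its top 51 mm above the bed, standing 35 mm behind (+y of) the stop's face. It can be pinched from above or pushed from its rail side.
- panel: Loose mounted print: a stiff white board 95 (x) x 150 (y) x 15 mm, 0.1 to 0.2 kg, grey lichen picture on top, lying flat on the bed before the rail (-y side), away from the fence and askew. Origin: centre of its underside; its y axis points towards the rail.
- panel_lead (a point): Middle of the panel's leading (+y) edge face, 7.5 mm above its underside; axes as the panel's.
- panel_side (a point): Middle of the panel's long side face that goes to the fence (+x), 7.5 mm above its underside; axes as the panel's.
- tape_roll: Bystander: amber ring lying on the bed beyond the rail on the near (-x) side, 84 mm outer diameter, 24 mm high. Origin: centre of its underside.
- brush_pot: Bystander: white pot 76 mm in diameter, 100 mm high with handles standing out to 155 mm, on the table off the bed's +y end. Origin: centre of its underside.
- craft_knife: Bystander: craft knife with a flat yellow handle, 140 mm long, 18 mm wide, 10 mm high, lying on the bed in the strip behind the fence (+x side). Origin: underside, near its middle; blade to +x of its frame.

How it is judged:
On the way, in this order (a step that is already met when the one before it is completed fails the run):
1. The stop is pulled fully out (within 3 mm of its end) while the panel's leading edge has not yet reached the rail (value of joint stop_slide above 0.057 m and y of panel_lead in the frame of rail below -0.018 m), for 0.2 s.
2. The panel's leading edge has come out on the far side of the rail, the panel flat on the bed (y of panel_lead in the frame of rail above 0.018 m and angle between panel's own z axis and vertical below 0.08 rad), for 0.1 s.
At the end, for the whole second after the job is handed in: The stop is fully out (within 3 mm of its end). The panel lies flat and at rest on the bed under the rail, its leading edge within 3 mm of the stop's face, its long side within 4 mm of the fence and parallel to it within 1.7 degrees (0.03 rad) (value of joint stop_slide above 0.057 m and y of panel_lead in the frame of stop_face between -0.003 and 0.003 m and x of panel_side in the frame of fence between -0.004 and 0.003 m and angle between the y axis of panel and the y axis of cutter, either way round below 0.03 rad and angle between panel's own z axis and vertical below 0.05 rad and z of panel in the frame of cutter below 0.023 m and linear speed of panel below 0.01 m/s); the robot touches nothing.
It fails at once if The panel is lifted more than 15 mm off the bed or tipped more than 17 degrees (z of panel in the frame of cutter above 0.035 m or angle between panel's own z axis and vertical above 0.3 rad).
It fails at once if The tape roll, brush pot or craft knife is moved by more than 15 mm (distance of any of tape_roll, brush_pot, craft_knife from where it was at the start of the episode above 0.015 m).
It also fails if it takes over 59 s, if anything falls off the work surface, if the arm or the gripper's body presses on something with over 40 N, if the wrist force passes 120 N, or if a joint passes its speed limit or range.

## Working session

There is one attempt and no reset: what is moved stays moved. The work goes in short steps, each a Python script; the robot and the scene stay as the last script left them, time stands still between calls to the robot, and variables do not carry over. Pictures are saved under pics/ and viewed, about 8 in all and at most 12, crops included, and the job is handed in when it is done.

```bash
ls; mkdir -p pics; python3 - <<'E'
from station import ctrl,get_state,vision,models
import cv2,numpy as np
s=get_state();print(s['time'],s['tcp_pos'],s['eef_rot'],ctrl.pinch_z)
a,_=vision.grab_frame('top');b,_=vision.grab_frame('scene')
cv2.imwrite('pics/top.png',a);cv2.imwrite('pics/scene.png',b)
for c in('top','scene'):
  print(c,vision.camera_info(c))
  for n in('cutter','panel','stop_knob','stop_face','tape_roll','craft_knife','brush_pot'):
    print(n,[(r['p'],r['point']) for r in models.recognise(c,n)[:2]])
E
```

```text
pics
0.0 [0.15263157 0.60554693 0.23040224] [-9.66966416e-05  1.23083989e-01  9.92395839e-01 -9.06103498e-04] -0.0187
top {'mtx': array([[370.71409991,   0.        , 319.16776539],
       [  0.        , 370.71409991, 194.91311117],
       [  0.        ,   0.        ,   1.        ]]), 'R': array([[-0.0178551 , -0.99979684, -0.00935305],
       [-0.98969578,  0.01900236, -0.14191958],
       [ 0.14206848,  0.00672269, -0.989834  ]]), 't': array([0.13941223, 0.61251739, 0.71878076])}
cutter [(0.92, [348.3, 203.1]), (0.69, [251.7, 242.4])]
panel []
stop_knob [(0.71, [289.1, 178.2])]
stop_face [(0.55, [348.5, 205.8])]
tape_roll [(0.57, [256.5, 250.6]), (0.56, [285.1, 179.3])]
craft_knife [(0.9, [446.8, 162.2]), (0.72, [403.9, 231.6])]
brush_pot [(0.67, [184.8, 193.2])]
scene {'mtx': array([[463.06570981,   0.        , 311.35067199],
       [  0.        , 463.06570981, 194.15410659],
       [  0.        ,   0.        ,   1.        ]]), 'R': array([[ 0.78955625,  0.61353202, -0.01339336],
       [ 0.47907609, -0.62987024, -0.61135062],
       [-0.38351926,  0.47627927, -0.79124651]]), 't': array([-0.55018029, -0.14089231,  1.32292245])}
cutter [(0.69, [290.5, 246.6])]
panel [(0.82, [246.5, 249.8]), (0.64, [341.4, 208.6])]
stop_knob [(0.69, [341.4, 206.5]), (0.65, [247.8, 249.8])]
stop_face [(0.95, [341.3, 207.3])]
tape_roll [(0.61, [308.3, 162.2]), (0.57, [283.0, 246.6])]
craft_knife []
brush_pot [(0.91, [381.9, 145.0]), (0.25, [246.3, 250.8])]
```

View pics/top.png

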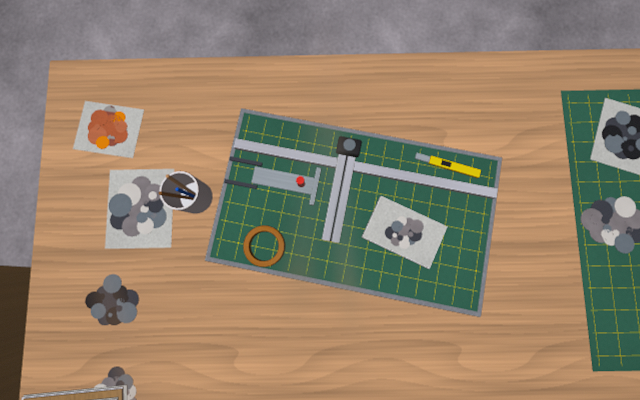

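View pics/scene.png

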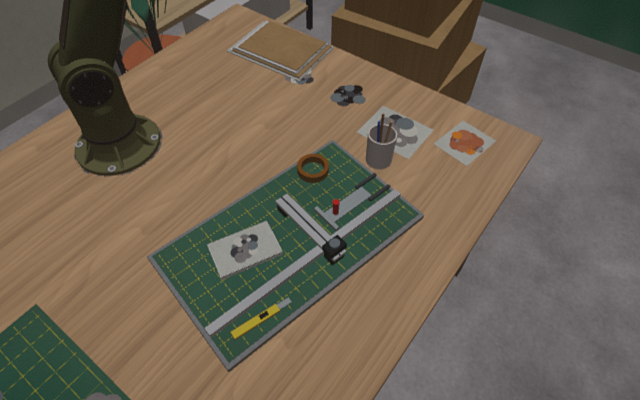

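The top view shows the bed with corners near (241,109), (501,157), (481,316) and (207,261), the panel at (405,232), the red knob at (300,181) and the rail at about (340,195). The scene view agrees: bed corners at (150,257), (228,367), (422,214) and (334,142). The networks' panel hit matches only in the scene view.

```bash
cat > h.py <<'E'
from station import ctrl,get_state,vision,models
import cv2,numpy as np
from scipy.optimize import least_squares
from scipy.spatial.transform import Rotation as Rn
def cam(name,st=None):
    ci=vision.camera_info(name)
    if name!='wrist': return ci['mtx'],ci['R'],ci['t']
    q=np.array(st['eef_rot']);T=np.eye(4);T[:3,:3]=Rn.from_quat(q[[1,2,3,0]]).as_matrix();T[:3,3]=st['tcp_pos']
    W=np.linalg.inv(T@ci['hand_eye']);return ci['mtx'],W[:3,:3],W[:3,3]
def proj(c,X):
    K,R,t=c;p=np.atleast_2d(X)@R.T+t;p=p@K.T;return p[:,:2]/p[:,2:]
def atz(c,uv,z):
    K,R,t=c;uv=np.atleast_2d(uv);d=np.c_[uv,np.ones(len(uv))]@np.linalg.inv(K).T@R;o=-R.T@t
    return o+d*((z-o[2])/d[:,2])[:,None]
def place(p,X):
    X=np.atleast_2d(np.asarray(X,float));c,s=np.cos(p[2]),np.sin(p[2])
    return np.c_[p[0]+c*X[:,0]-s*X[:,1],p[1]+s*X[:,0]+c*X[:,1],X[:,2]]
def inv(p,W):
    W=np.atleast_2d(W);d=W[:,:2]-p[:2];c,s=np.cos(p[2]),np.sin(p[2]);return np.c_[c*d[:,0]+s*d[:,1],-s*d[:,0]+c*d[:,1]]
def fit(obs,p0): # obs: list of (cam, model pts, pixels)
    f=lambda p:np.concatenate([(proj(c,place(p,X))-uv).ravel() for c,X,uv in obs])
    r=least_squares(f,p0,loss='soft_l1');return r.x,f(r.x)
def down(yaw): # tool down, jaw (tool y) direction at angle yaw in world xy
    y=np.array([np.cos(yaw),np.sin(yaw),0]);z=np.array([0,0,-1.]);x=np.cross(y,z)
    q=Rn.from_matrix(np.c_[x,y,z]).as_quat();return q[[3,0,1,2]]
E
python3 - <<'E'
from h import *
C=np.array([[.17,.29,.02],[.17,-.29,.02],[-.17,-.29,.02],[-.17,.29,.02]])
t,s=cam('top'),cam('scene')
p,r=fit([(t,C,np.array([[241,109],[501,157],[481,316],[207,261.]])),(s,C,np.array([[422,214],[228,367],[150,257],[334,142.]]))],[.55,0,0])
print(p,r.round(1));np.save('cut.npy',p)
k=place(p,[[.0275,.115,.071],[.0275,.04,.042],[.075,-.1,.02]]);print(k,proj(t,k),proj(s,k))
tp=atz(t,[[380,196],[446,229],[430,268],[363,235]],.035);print(tp,inv(p,tp))
st=get_state();print(Rn.from_quat(np.array(st['eef_rot'])[[1,2,3,0]]).as_matrix().round(3));print(vision.camera_info('wrist'))
for yaw in (p[2],p[2]+np.pi,p[2]+np.pi/2,p[2]-np.pi/2): 
  for q in ([.0275,.115],[.0275,.175],[.0275,-.25],[-.1,-.1]):
    w=place(p,[q+[.06]])[0];print(round(yaw,2),q,np.round(w,3),np.round(ctrl.ik(list(w),down(yaw)) if ctrl.ik(list(w),down(yaw)) is not None else np.nan,2))
E
```

```text
[ 0.58981506  0.05291271 -0.21069763] [-1.8 -1.6  1.2 -1.   0.4  1.  -4.   0.1  3.  -0.1 -0.1  3.4 -3.9 -1.
 -1.2 -3.3]
[[ 0.64075825  0.15961811  0.071     ]
 [ 0.62507259  0.08627671  0.042     ]
 [ 0.64224224 -0.06056147  0.02      ]] [[303.01071392 180.55645017]
 [339.28477367 189.86663654]
 [407.55263058 182.19505839]] [[333.60195169 203.49755711]
 [309.53444589 227.49026882]
 [275.2195303  280.62913801]]
[[ 0.61162309  0.00164101  0.035     ]
 [ 0.54075071 -0.13064329  0.035     ]
 [ 0.46282967 -0.09320491  0.035     ]
 [ 0.53160903  0.0397491   0.035     ]] [[ 0.03204882 -0.04557686]
 [-0.00959001 -0.18975813]
 [-0.09361779 -0.16944427]
 [-0.05416576 -0.02504584]]
[[-0.97   0.244  0.   ]
 [ 0.244  0.97  -0.   ]
 [-0.    -0.    -1.   ]]
{'mtx': array([[334.27999462,   0.        , 321.44691989],
       [  0.        , 334.27999462, 202.62535741],
       [  0.        ,   0.        ,   1.        ]]), 'hand_eye': array([[ 9.67430209e-05, -9.59205179e-01, -2.82710835e-01,
         7.23554004e-02],
       [ 9.99999951e-01,  1.76501831e-04, -2.56652542e-04,
        -1.03662095e-04],
  
[... 849 characters left out ...]
.57  2.54]
1.36 [0.0275, 0.115] [0.641 0.16  0.06 ] [-0.22  0.72 -0.1   1.6   0.09  0.83  1.  ]
1.36 [0.0275, 0.175] [0.653 0.218 0.06 ] [-0.27  0.76 -0.16  1.51  0.14  0.88  0.88]
1.36 [0.0275, -0.25] [ 0.564 -0.197  0.06 ] [ 0.24  0.64  0.08  1.78 -0.08  0.72  1.73]
1.36 [-0.1, -0.1] [ 0.471 -0.024  0.06 ] [ 0.01  0.5  -0.01  2.11  0.01  0.53  1.34]
-1.78 [0.0275, 0.115] [0.641 0.16  0.06 ] [-0.58  0.78  0.53  1.61 -0.48  0.89 -1.65]
-1.78 [0.0275, 0.175] [0.653 0.218 0.06 ] [-0.64  0.82  0.53  1.52 -0.48  0.94 -1.74]
-1.78 [0.0275, -0.25] [ 0.564 -0.197  0.06 ] [-0.1   0.75  0.68  1.79 -0.61  0.83 -0.91]
-1.78 [-0.1, -0.1] [ 0.471 -0.024  0.06 ] [-0.33  0.55  0.48  2.12 -0.47  0.57 -1.29]
```

```bash
python3 - <<'E'
from h import *
p=np.load('cut.npy')
w=place(p,[[.0275,.105,.25]])[0]
ctrl.movep(list(w),down(p[2]));
st=get_state();im,d=vision.grab_frame('wrist');print(st['time'],st['contact_force'])
c=cam('wrist',st)
names=dict(knob=[.0275,.115,.071],rail=[.0275,.04,.054],railL=[-.045,.022,.054],f1=[.075,.2,.038],f2=[.075,0,.038],c1=[.17,.29,.02],c2=[-.17,.29,.02],stopL=[-.0125,.08,.035],stopR=[.0675,.08,.035])
for n,X in names.items():
    u=proj(c,place(p,[X]))[0];print(n,u.round(0));cv2.circle(im,tuple(int(v) for v in u),3,(255,0,255),1)
print([(r['p'],r['point']) for r in models.recognise('wrist','stop_knob')[:2]])
cv2.imwrite('pics/w1.png',im)
E
```

```text
3.175 [0.18909916 0.77185379 0.62428887]
knob [323. 172.]
rail [323. 237.]
railL [257. 251.]
f1 [371.  82.]
f2 [363. 263.]
c1 [469. -15.]
c2 [121. -16.]
stopL [287. 196.]
stopR [359. 197.]
[(0.73, [322.3, 126.9])]
```

View pics/w1.png

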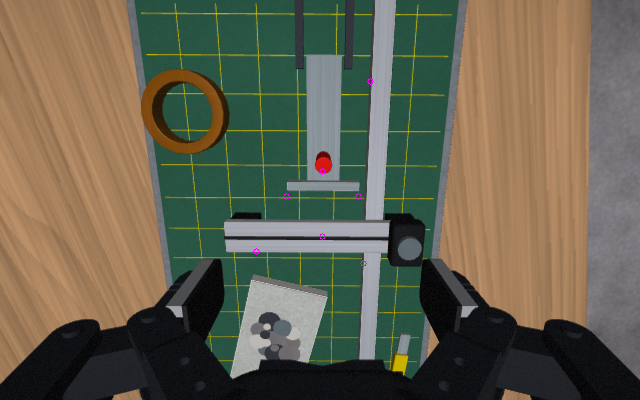

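The wrist view shows the knob top at (323,163) and the stop's edge at row 190. The rail and fence sit where I predicted, while the stop is about 6 mm further out than the home position. I'll pinch the knob and pull it to its end, using force feedback.

```bash
python3 - <<'E'
from h import *
p=np.load('cut.npy')
st=get_state();c=cam('wrist',st)
k=atz(c,[[323,163]],.071)[0];lk=inv(p,k)[0];print('knob',k,lk)
ydir=np.array([-np.sin(p[2]),np.cos(p[2]),0])
ctrl.movel([k[0],k[1],.12],max_speed=.2)
ctrl.movel([k[0],k[1],.042],max_speed=.1)
f0=np.array(get_state()['contact_force']);
ctrl.close_gripper(40)
st=get_state();print('w',st['width'],np.array(st['contact_force'])-f0)
b=np.array(st['tcp_pos'])
for s in [.02,.04]+list(np.arange(.046,.08,.003)):
    ctrl.movel(list(b+s*ydir),max_speed=.06)
    st=get_state();f=(np.array(st['contact_force'])-f0)@ydir
    print(round(s,3),round(float((np.array(st['tcp_pos'])-b)@ydir),4),round(float(f),1),round(st['width'],4))
    if f<-22:break
print(st['time'])
im,_=vision.grab_frame('top');cv2.imwrite('pics/t2.png',cv2.resize(im[80:330,190:520],None,fx=2,fy=2))
E
```

```text
knob [0.64274214 0.16757852 0.071     ] [0.02777516 0.12319929]
w 0.015327389345077536 [2.3060894  0.94703238 1.10744487]
0.02 0.0217 2.9 0.0154
0.04 0.0411 2.7 0.0152
0.046 0.0462 0.8 0.0151
0.049 0.0487 -1.1 0.0151
0.052 0.0519 -1.5 0.0152
0.055 0.052 -8.5 0.0151
0.058 0.052 -14.3 0.0149
0.061 0.052 -20.2 0.0151
0.064 0.0522 -25.9 0.0154
8.375
```

```bash
python3 - <<'E'
from h import *
p=np.load('cut.npy');ydir=np.array([-np.sin(p[2]),np.cos(p[2]),0])
t=np.array(get_state()['tcp_pos'])
ctrl.movel(list(t),max_speed=.05); print(get_state()['contact_force'])
ctrl.ungrasp(); print(get_state()['contact_force'])
ctrl.movel([t[0],t[1],.2],max_speed=.2)
ctrl.movep(list(place(p,[[-.05,-.1,.28]])[0]),down(p[2]+np.pi/2))
ctrl.pause(.2)
st=get_state();im,d=vision.grab_frame('wrist');print(st['time'])
c=cam('wrist',st)
names=dict(railL=[-.045,.022,.054],f1=[.075,-.2,.038],f2=[.075,0,.038],c1=[-.17,-.29,.02],c2=[-.17,.0,.02],sL=[-.0125,.14,.035],sR=[.0675,.14,.035])
for n,X in names.items():
    u=proj(c,place(p,[X]))[0];print(n,u.round(0));cv2.circle(im,tuple(int(v) for v in u),3,(255,0,255),1)
m=models.masks_of('wrist','panel');print([(r['p'],r['point'],r['mask'].sum()) for r in m[:3]])
if m:
  q=cv2.boxPoints(cv2.minAreaRect(np.argwhere(m[0]['mask'])[:,::-1].astype(np.float32)));print(q)
cv2.imwrite('pics/w2.png',im)
E
```

```text
[-1.06769334 -5.19564602  4.84483493]
[ 0.12299959 -0.10533576  0.76007829]
12.1917
railL [430. 176.]
f1 [242. 266.]
f2 [400. 266.]
c1 [151.  60.]
c2 [411.  60.]
sL [520. 199.]
sR [510. 260.]
[(0.7, [314.5, 179.3], np.int64(9856)), (0.64, [407.8, 182.0], np.int64(99186))]
[[242.05884  204.76471 ]
 [261.35297  127.588264]
 [386.52942  158.88239 ]
 [367.2353   236.05884 ]]
```

View pics/w2.png

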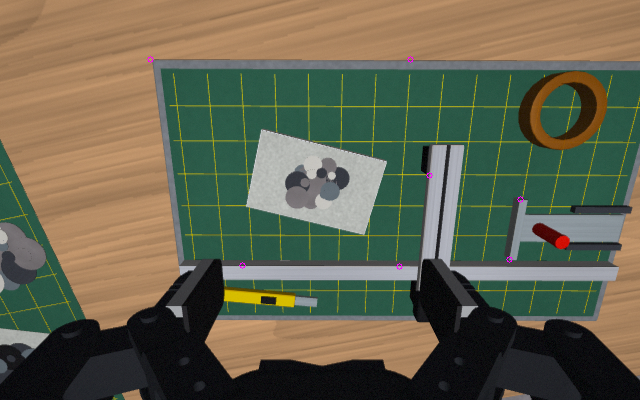

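The panel's corners are at (263,129), (386,160), (365,235) and (247,206). The stop face shows at about column 515, roughly 4 px short of the prediction for fully out, so I'll zoom in to check.

```bash
python3 - <<'E'
from h import *
p=np.load('cut.npy')
st=get_state();c=cam('wrist',st);im,d=vision.grab_frame('wrist')
S=8;x0,y0=420,170;big=cv2.resize(im[y0:y0+70,x0:x0+100+0],None,fx=S,fy=S,interpolation=cv2.INTER_CUBIC)
x1=500
big2=cv2.resize(im[y0:y0+70,495:595],None,fx=S//2*1,fy=S//2,interpolation=cv2.INTER_CUBIC)
W=cv2.resize(im[140:270,415:575],None,fx=5,fy=4.6)*1
def L(a,b,col):
    q=(proj(c,place(p,[a,b]))-[415,140])*[5,4.6];cv2.line(W,tuple(q[0].astype(int).tolist()),tuple(q[1].astype(int).tolist()),col,1)
L([-.045,.022,.054],[.05,.022,.054],(255,0,255));L([-.045,.058,.054],[.05,.058,.054],(255,0,255))
L([-.0125,.14,.035],[.0675,.14,.035],(0,255,255));L([-.0125,.135,.035],[.0675,.135,.035],(0,0,255))
L([-.0125,.15,.035],[.0675,.15,.035],(255,255,0));L([.075,.06,.038],[.075,.17,.038],(255,0,255))
cv2.imwrite('pics/z1.png',W)
pc=atz(c,[[263,129],[386,160],[365,235],[247,206]],.035);print(inv(p,pc))
E
```

```text
[[-0.09521629 -0.16626827]
 [-0.05989796 -0.02457441]
 [ 0.0339502  -0.04556435]
 [-0.00372982 -0.19016109]]
```

View pics/z1.png

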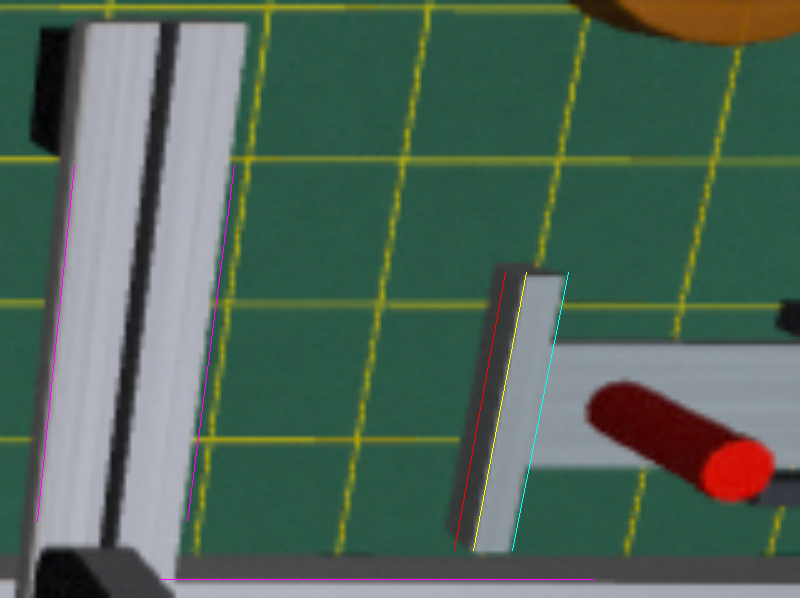

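The stop's face lies exactly on my line for 0.060, so it is fully out and the cutter fit is good. Next I'll push the panel square to the fence with both open fingers.

```bash
cat >> h.py <<'E'
p=np.load('cut.npy')
ex=np.array([np.cos(p[2]),np.sin(p[2]),0]);ey=np.array([-ex[1],ex[0],0])
def go(x,y,z,v=.15): ctrl.movel(list(place(p,[[x,y,z]])[0]),max_speed=v)
def force(f0=0):
    f=np.array(get_state()['contact_force'])-f0;return np.array([f@ex,f@ey,f[2]])
def here():
    t=np.array(get_state()['tcp_pos']);return np.r_[inv(p,[t])[0],t[2]]
E
python3 - <<'E'
from h import *
go(-.128,-.107,.10,.2);go(-.128,-.107,.012,.1)
f0=np.array(get_state()['contact_force']);print(f0,here())
go(-.06,-.107,.012,.06);print(force(f0),here())
for x in np.arange(-.045,-.01,.003):
    go(x,-.107,.012,.05);f=force(f0);print(round(x,3),f.round(1),here().round(4))
    if f[0]<-12:break
h=here();go(h[0]-.03,h[1],.012,.06);go(h[0]-.05,h[1]-.03,.22,.2);ctrl.pause(.2)
st=get_state();im,_=vision.grab_frame('wrist');print(st['time'])
c=cam('wrist',st)
for X in ([.075,-.2,.038],[.075,0,.038],[.075,-.182,.035],[-.02,-.182,.035],[-.02,-.032,.035],[.075,-.032,.035]):
    u=proj(c,place(p,[X]))[0];print(X,u.round(0));cv2.circle(im,tuple(int(v) for v in u),3,(255,0,255),1)
cv2.imwrite('pics/w3.png',im)
E
```

```text
[-0.37320168 -0.41729538  0.42849643] [-0.1276407  -0.1069772   0.01240423]
[ 1.1900914  -0.01867636 -0.35606555] [-0.0601693  -0.10694824  0.01203667]
-0.045 [ 1.   0.6 -0.3] [-0.0445 -0.107   0.012 ]
-0.042 [ 0.4  0.3 -0.2] [-0.0419 -0.107   0.012 ]
-0.039 [ 0.6  0.6 -0. ] [-0.0388 -0.107   0.012 ]
-0.036 [-0.6  0.1 -0.3] [-0.0356 -0.107   0.012 ]
-0.033 [ 0.4  0.7 -0.4] [-0.0326 -0.107   0.012 ]
-0.03 [-2.5  1.4  2.2] [-0.031  -0.1069  0.0118]
-0.027 [-11.1   1.6   6. ] [-0.0309 -0.1071  0.0115]
-0.024 [-18.2   2.1  11.5] [-0.0309 -0.1072  0.0111]
20.1667
[0.075, -0.2, 0.038] [266. 316.]
[0.075, 0, 0.038] [444. 317.]
[0.075, -0.182, 0.035] [282. 315.]
[-0.02, -0.182, 0.035] [279. 237.]
[-0.02, -0.032, 0.035] [422. 237.]
[0.075, -0.032, 0.035] [414. 315.]
```

View pics/w3.png

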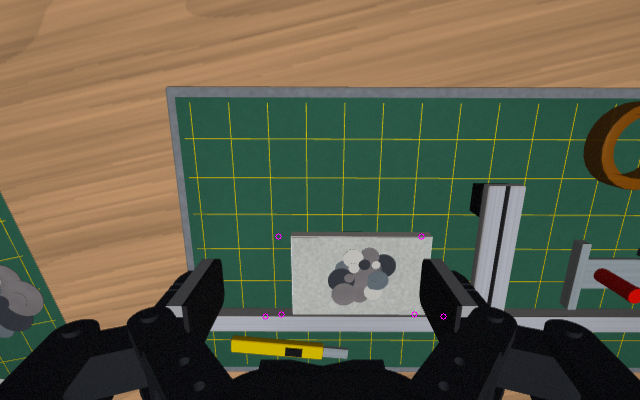

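The panel is flush along the fence, with its rear edge at about y = -0.168 m. Now I'll push it from the rear with the fingers shut.

```bash
python3 - <<'E'
from h import *
ctrl.close_gripper(40)
ctrl.movep(list(place(p,[[.0265,-.21,.12]])[0]),down(p[2]))
go(.0265,-.21,.025,.1)
f0=np.array(get_state()['contact_force']);print(f0,here())
for y,x in [(-.17,.0265),(-.12,.027),(-.07,.0278),(-.035,.0285)]:
    go(x,y,.025,.06);print(y,force(f0).round(1),here().round(4))
for y in np.arange(-.032,0,.0025):
    go(.0288,y,.025,.04);f=force(f0);print(round(y,4),f.round(1),here().round(4))
    if f[1]<-10:break
h=here();go(h[0],h[1]-.04,.025,.08);go(h[0],h[1]-.10,.20,.2);ctrl.pause(.2)
st=get_state();im,_=vision.grab_frame('wrist');print(st['time'])
c=cam('wrist',st)
for X in ([.075,-.01,.035],[-.02,-.01,.035],[-.02,.14,.035],[.0675,.14,.035]):
    u=proj(c,place(p,[X]))[0];print(X,u.round(0));cv2.circle(im,tuple(int(v) for v in u),3,(255,0,255),1)
cv2.imwrite('pics/w4.png',im)
E
```

```text
[-0.21279942 -0.65692382 -1.28263751] [ 0.02699414 -0.2101091   0.02563336]
-0.17 [0.  0.8 1.7] [ 0.0264 -0.1701  0.025 ]
-0.12 [1.4 0.4 1.6] [ 0.0272 -0.1199  0.025 ]
-0.07 [0.1 0.  1.7] [ 0.028  -0.0699  0.025 ]
-0.035 [-0.7  0.3  0.6] [ 0.0286 -0.0346  0.025 ]
-0.032 [0.3 0.7 1.1] [ 0.0289 -0.0319  0.025 ]
-0.0295 [0.5 0.8 1.5] [ 0.0288 -0.0293  0.025 ]
-0.027 [0.6 1.  1.8] [ 0.0288 -0.0267  0.025 ]
-0.0245 [0.4 0.7 0.9] [ 0.0288 -0.0242  0.025 ]
-0.022 [ 0.5 -1.2  1.5] [ 0.0287 -0.0221  0.0249]
-0.0195 [-0.8 -5.8  2. ] [ 0.0287 -0.022   0.025 ]
-0.017 [ -0.7 -10.8   4.5] [ 0.0286 -0.0219  0.025 ]
30.4333
[0.075, -0.01, 0.035] [378.  55.]
[-0.02, -0.01, 0.035] [266.  55.]
[-0.02, 0.14, 0.035] [ 256. -171.]
[0.0675, 0.14, 0.035] [ 378. -171.]
```

View pics/w4.png

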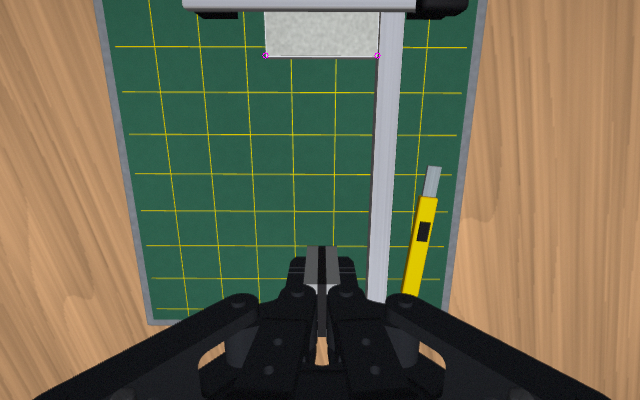

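The rear corners sit on the predicted seated positions at (266,55) and (378,55). One more look at the stop end to check the fit.

```bash
python3 - <<'E'
from h import *
go(.0275,.09,.24,.2);ctrl.pause(.3)
st=get_state();im,_=vision.grab_frame('wrist');print(st['time'],here())
c=cam('wrist',st)
P=[[.075,-.01,.035],[-.02,-.01,.035],[-.02,.14,.035],[.075,.14,.035]]
q=proj(c,place(p,P));print(q.round(0))
lo=np.array([220,100]);W=cv2.resize(im[100:280,220:440],None,fx=3.6,fy=3.3)
cv2.polylines(W,[((q-lo)*[3.6,3.3]).astype(np.int32)],True,(255,0,255),1)
cv2.imwrite('pics/w5.png',W)
E
```

```text
32.0083 [0.02759058 0.08947367 0.24004766]
[[363. 260.]
 [280. 260.]
 [275. 126.]
 [369. 125.]]
```

View pics/w5.png

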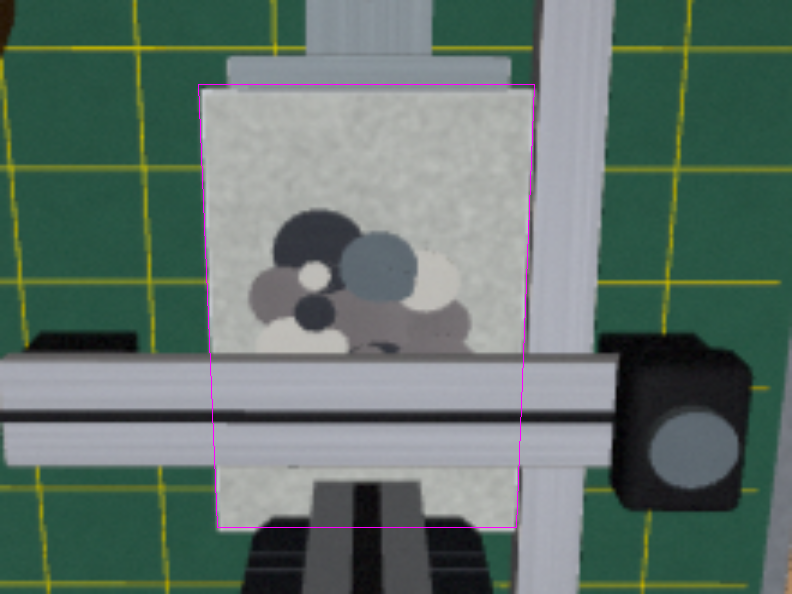

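The panel touches the stop with no gap, lies along the fence and is parallel to it. The robot is clear of everything, so I'm handing in.

```bash
python3 -c "
from station import ticket,get_state
print(get_state()['contact_force'],get_state()['time']);print(ticket.close_job())"
```

```text
[ 0.14083742 -0.19321579 -0.39773284] 32.0583
the job is handed in; nothing more can be done
None
```

The job is done and handed in at 32 s of the 59 s allowed; no verdict is reported.

- **Stop:** I pinched the red knob and pulled it 52 mm until it hit a hard end. The stop had started about 8 mm out, so that makes about 60 mm. A close-up before the panel was moved showed the stop's face on the line I had computed for 0.060 m.
- **Panel:** I pushed it flat against the fence with the open fingers. Then I slid it under the rail with shut fingers until it met the stop at about 11 N.
- **Last checks:** The final wrist picture shows the leading edge touching the stop with no visible gap. The long side is within about 1 mm of the fence and parallel to it. The robot was clear, with wrist force close to zero.
- **Disagreements:** At the rough overlay the stop looked about 4 mm short of fully out, but the zoomed view showed that reading was wrong. I did not measure the stop's position again after the panel met it; the panel's outline still matched the seated position to about 1–2 mm. I checked the tape roll, brush pot and craft knife only by eye in the views where they appeared, and nothing touched them in my moves.

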